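Start a scan on the flatbed scanner

TASK

The print is already on the glass of the flatbed scanner. With closed fingers, first press down the raised right-hand end of its power rocker so that it snaps over, then push the open lid gently down until it is fully shut, and then press the long scan key fully in and let it come back up. Only press and push: do not lift or shove the scanner, do not raise the lid, and leave the two round keys, the mug, the stapler and the dumbbell alone.

Things in the scene. Friction and masses are not known exactly. Their poses are not given: they have to be found in the camera images.
- scanner: Grey A4 flatbed scanner, 420 mm deep (x), 290 mm wide (y), loose on rubber feet, about 3 kg. Origin: centre of its underside, on the desk. x points to its back, away from the robot, y to its left, z up. Across its front (robot's) end lies a flat black control panel, 58 mm deep, top at z = 60.5 mm; the centres of all controls lie on the line x = -182 mm. Rocker and keys are the same grey.
- power (a joint): Power rocker, a shallow V 22 mm (x) by 31 mm (y), right end of the panel; tilts about its middle (y = -105 mm), an axis along the scanner's x. 0 rad: off (the start), right (-y) end stands up; 0.42: on, right half level, about 6 mm over the panel, left end up. Over-centre: about 4 N on the raised end push it past mid-swing (0.21), from where it snaps over by itself and stays.
- power_on_end (a point): Top of the rocker's right end, the spot to press, 13.5 mm right of its tilting axis; moves with the rocker (about 12 mm over the panel when off, 6 mm when on).
- lid (a joint): Scanner lid's hinge angle in rad: 0 shut, growing as it opens like a book cover; hinged along its left side, free edge to the right (-y). Starts open between 0.75 and 1.05. The hinge is stiff: the lid stays where it is left; some 1 to 4 N at its free edge push it down. Faster than 1.5 rad/s is slamming.
- lid_edge (a point): Finger notch in the lid's free (right) edge, on its outer (upper) face. The lid is a flat panel 20 mm thick, 346 mm long (scanner's x from -142 to 204 mm); this point is at x = -49 mm, 235 mm from the hinge axis and 18 mm out from it, 5 mm from the panel's end; 84 mm over the desk when shut.
- lid_hinge (a point): Point of the lid's hinge axis opposite the notch; the axis runs along the scanner's x, at y = 120 mm, z = 66 mm in the scanner's frame.
- scan_key (a joint): Long scan key, 20 mm (x) by 44 mm (y), sprung: 0 up, 0.0035 m fully in (about 4 N), comes back by itself.
- scan_key_top (a point): Centre of the scan key's top face, 6 mm over the panel when up; at y = -18 mm in the scanner's frame, 40 mm in front of the lid's front side.
- copy_key (a joint): Round copy key, 18 mm across, same travel and spring; to be left alone.
- copy_key_top (a point): Centre of the copy key's top face, 70 mm to the left of the scan key.
- cancel_key (a joint): Round cancel key, 18 mm across, same travel and spring; to be left alone.
- cancel_key_top (a point): Centre of the cancel key's top face, 52 mm to the left of the copy key.
- mug: White mug, 82 mm across, 92 mm tall, handle at its +y; loose. Origin: centre of its underside.
- stapler: Black desk stapler, 150 mm long (x) by 38 mm, 65 mm tall; loose. Origin: centre of its underside.
- dumbbell: Small hexagonal dumbbell lying along its x, 182 mm long, heads 65 mm wide and 57 mm tall, 0.95 kg; loose. Origin: centre of its underside.

How it is judged:
On the way, in this order (a step that is already met when the one before it is completed fails the run):
1. the power rocker has been pressed over to on, with the lid still open (value of joint power above 0.36 rad and value of joint lid above 0.3 rad), for 0.1 s.
2. the lid has been pushed fully shut, with the power on (value of joint lid below 0.025 rad and value of joint power above 0.36 rad), for 0.2 s.
3. the scan key is pressed fully in, with the power on and the lid shut (all of step 2 and value of joint scan_key above 0.0027 m), for 0.1 s.
At the end, for the whole second after the job is handed in: The rocker is over on its on side (above 0.36 rad), the lid is shut (below 0.025 rad), all three keys are up again (within 0.8 mm), and the scanner stands flat and still (all of step 2 and value of joint each of scan_key, copy_key, cancel_key below 0.0008 m and linear speed of scanner below 0.01 m/s and angle between scanner's own z axis and vertical below 0.03 rad); the robot touches nothing.
It fails at once if the scan key is pressed while the lid is not shut or the power is off (value of joint scan_key above 0.0015 m and (value of joint lid above 0.04 rad or value of joint power below 0.25 rad)).
It fails at once if a round key is pressed (value of joint any of copy_key, cancel_key above 0.0015 m).
It fails at once if the lid is slammed (faster than 1.5 rad/s) or raised (beyond 1.15 rad) (velocity of joint lid below -1.5 rad/s or value of joint lid above 1.15 rad).
It fails at once if the scanner is lifted, tipped or shoved (30 mm) (distance of scanner from where it was at the start of the episode above 0.03 m or height (world z) of scanner above 0.01 m or angle between scanner's own z axis and vertical above 0.06 rad).
It fails at once if the mug, stapler or dumbbell is lifted, or moved by 25 mm (distance of any of mug, stapler, dumbbell from where it was at the start of the episode above 0.025 m).
It also fails if it takes over 48 s, if anything falls off the work surface, if the arm or the gripper's body presses on something with over 40 N, if the wrist force passes 120 N, or if a joint passes its speed limit or range.

ROBOT

A 6-joint arm with a two-finger parallel gripper is mounted at the origin on the work surface. World frame = base frame: x ahead of the robot, y to its left, z up, the work surface at z = 0. Lengths are in m, angles in rad, forces in N, time in s.
With the tool pointing down it reaches from about 0.4 to 0.825 m from the base axis. Payload 7 kg.
Tool frame: the origin (TCP) lies at the very end of the fingers, on their centre line; the grasp point (between the pads) lies 19 mm behind it; z points along the fingers, y is the line along which they close (so a half turn about z gives the same grasp; the last joint's range is limited). The gripper opens to 88 mm and grips with 3 to 60 N. Pads are 19 mm wide; open, the fingers measure 130 mm over their backs; the gripper's body (78 mm by 193 mm) begins 47 mm behind the grasp point.
Start: joints at [1.568, 0.359, 0.012, 0, -1.224, -0.288], TCP at [0.194, 0.647, 0.227] pointing down, gripper open.
Joint ranges: [-3.07, 3.07], [-1.43, 2.12], [-1.02, 1.25], [-3.03, 1.67], [-3.05, -0], [-3.03, 3.03]. Speed limits (rad/s): [2.39, 2.39, 3.01, 3.14, 3.14, 3.14].

INTERFACE

Orientations are given as [roll, pitch, yaw] about the fixed x, y, z axes, in that order (R = Rz(yaw) Ry(pitch) Rx(roll)).
In Python, from station import * gives the robot as it stands.
- The arm moves only by the tool servo_tool, never from a script. Its argument "moves" is a list of rows, each an object of numbers: "jaw": the opening, from 0 (shut) to 1 (fully open); "dx", "dy", "dz": the shift along the world's x, y, z in m; "roll": the turn about the world's z in degrees. A call has exactly 10 rows; each row shifts and turns the commanded pose from where the row before left it; what a row does not reach is not made up. A row lasts 1/8 s, in which the tool goes at most 62.5 mm and 10.7 degrees, less where a joint would pass 70% of its speed; a pose out of reach is approached as far as the arm can. A call with a gripper value outside its range is refused whole. The fingers move at their own pace and stop on an object; "newtons" is the grip in N (left out, the last holds). Time passes only in rows, so rows that do not move let the fingers close, or fill a call up. It gives the time, the measured TCP pose, the force, the opening and the grip force at its end, in the units of the state.
- get_state(): the state, without advancing time (a new reading comes with each control period).
- grab_frame(name): name is "side" or "top" or "wrist"; returns (picture, depth): 400x640x3 uint8, red, green, blue; 400x640 float32, m along the optical axis (not along the pixel's ray), 0 where there is no reading.
- calibration(name): a dict with "intrinsics" (3x3 intrinsics, pixels), "R" (3x3) and "t" (3): a world point X has camera coordinates R X + t. Camera axes: x right, y down, z forward; pixel columns grow to the right and rows downward; lengths in m; the calibration is good to about 2 mm. A picture is of the moment at which its call begins: read the wrist's pose just before it. calibration takes no time and is no camera call; for the wrist camera it gives the pose at the moment of the call.
- job_done(): hands the job in; it is judged then, once.
The state is a dict: "t": time; "q": joint angles; "qd": joint speeds; "joint_efforts": joint torques, N m; "eef_pos": TCP position; "ee_rot": TCP orientation; "force": force on the tool from outside, world axes, zero at the start; "moment": the same for the moment, N m; "width": finger opening in m; "gripper_force": force on a finger pad.
Only numpy, scipy, OpenCV 4.12 (cv2) and the standard library are available. Lean on these libraries where they do the work, as an engineer would, in place of code of your own. Each camera call takes 0.05 s, during which the arm holds its last target. There are 200 camera calls.

## Working session

There is one attempt and no reset: what is moved stays moved. The work goes in short steps, Python scripts to look and compute and a tool call to move; the robot and the scene stay as the last step left them, time stands still between calls to the robot, and variables do not carry over. Pictures are saved under pics/ and viewed, at most 10 in all, crops included, and the job is handed in when it is done.

Besides the shell and the picture viewer there is one more tool, called by a JSON object that holds its "api" and its "payload". servo_tool: Moves the arm, as the interface text tells. Its arguments: {"type":"object","properties":{"moves":{"type":"array","items":{"type":"object","properties":{"jaw":{"type":"number"},"dx":{"type":"number"},"dy":{"type":"number"},"dz":{"type":"number"},"roll":{"type":"number"}}}},"newtons":{"type":"number"}},"required":["moves"]}

```bash
mkdir -p pics; cat > h.py <<'E'
from station import *
import numpy as np, cv2
def snap(n,tag):
    c=calibration(n); p,d=grab_frame(n); cv2.imwrite(f'pics/{tag}.png',p[:,:,::-1]); np.savez(f'{tag}.npz',p=p,d=d,K=c['intrinsics'],R=c['R'],t=c['t'])
def back(tag,u,v,r=1):
    z=np.load(f'{tag}.npz'); w=z['d'][v-r:v+r+1,u-r:u+r+1]; d=np.median(w[w>0])
    return z['R'].T@(d*np.linalg.inv(z['K'])@[u,v,1]-z['t'])
E
python3 - <<'E'
from h import *
snap('top','top0'); snap('side','side0')
s=get_state(); print(s['t'],s['eef_pos'],s['ee_rot'],s['width'],s['force'])
E
```

```text
0.1 [0.1934353  0.64623119 0.22571262] [ 3.14008048e+00 -1.45529590e-04 -2.90910086e-01] 0.08738248174670304 [-0.22680412  1.36577207  0.08950743]
```

View pics/top0.png

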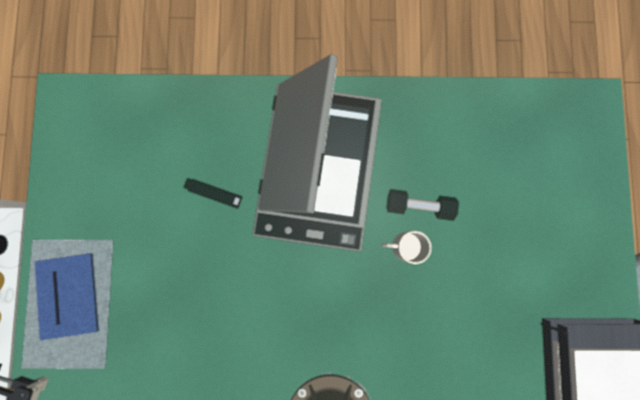

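View pics/side0.png

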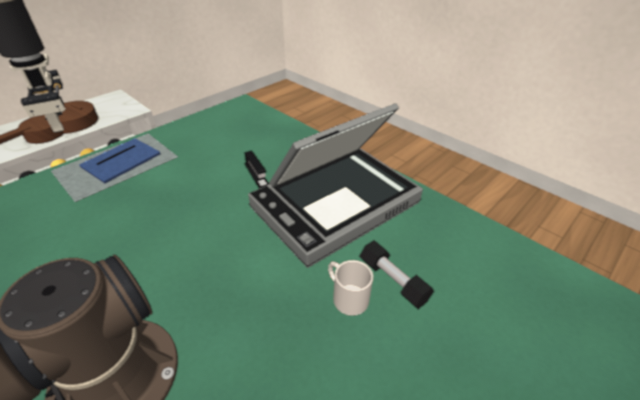

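The top view shows the scanner with its panel near (308,232), the rocker at (348,239), the scan key at (315,234), the mug at (412,247) and the dumbbell at (422,204). The side view shows the lid open and the arm clear of everything on the left. I'll enlarge the panel in both views.

```bash
python3 - <<'E'
from h import *
a=cv2.imread('pics/top0.png')[200:260,245:375]; b=cv2.imread('pics/side0.png')[180:270,240:350]
cv2.imwrite('pics/crop0.png',np.vstack([cv2.resize(a,(780,360),interpolation=2)[:, :],cv2.resize(b[:, :],(290,238),interpolation=2) if 0 else cv2.copyMakeBorder(cv2.resize(b,(293,240),interpolation=2),0,0,0,487,0)]))
for n,u,v in [('rock',348,239),('scan',315,234),('copy',288,230),('cancel',268,227),('panel',332,237),('panelL',278,229)]: print(n,back('top0',u,v).round(4))
for n,u,v in [('rock',306,238),('scan',287,218),('copy',272,204),('cancel',263,195)]: print('S',n,back('side0',u,v).round(4))
for n,u,v in [('lid',300,150),('lidedge front',315,205),('lid edge back',331,62),('lid mid edge',322,150),('desk',200,300),('mug',425,247)]: print(n,back('top0',u,v).round(4))
E
```

```text
rock [ 0.4764 -0.0451  0.0653]
scan [0.4889 0.0406 0.0668]
copy [0.4988 0.1108 0.0666]
cancel [0.5063 0.163  0.0654]
panel [ 0.4814 -0.0037  0.06  ]
panelL [0.5014 0.1377 0.0591]
S rock [ 0.4745 -0.0439  0.0657]
S scan [0.4888 0.0423 0.066 ]
S copy [0.4966 0.1124 0.066 ]
S cancel [0.5031 0.159  0.0664]
lid [0.6742 0.0735 0.216 ]
lidedge front [0.5462 0.0381 0.2652]
lid edge back [0.8531 0.0063 0.2718]
lid mid edge [0.6622 0.0244 0.2665]
desk [ 0.309   0.353  -0.0007]
mug [ 0.4566 -0.2497  0.0495]
```

View pics/crop0.png

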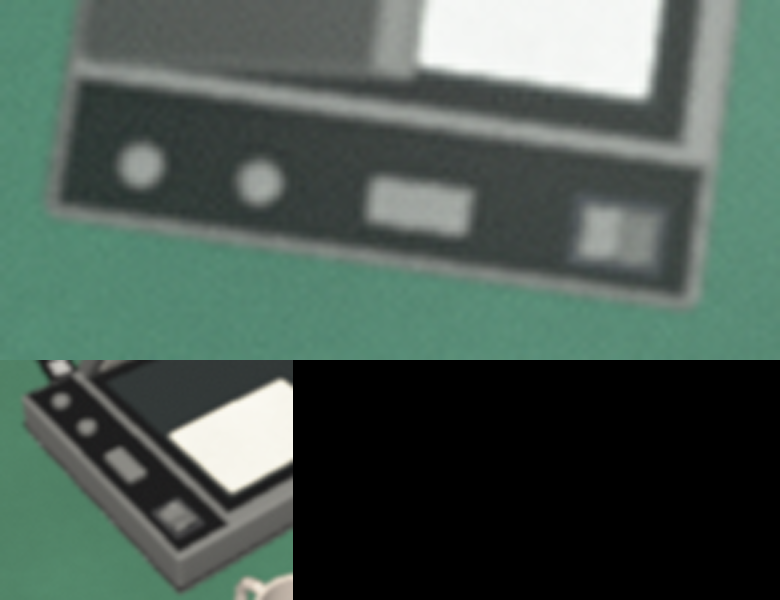

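The enlarged crop gives the top-view key centres: cancel (268.5,227.7), copy (288.3,230.5), scan (315,234.3) and rocker (348,239). Heights from both views are about 66 mm, as the text says. Next I'll fit the scanner pose and the lid angle.

```bash
cat > fit.py <<'E'
from h import *
from scipy.optimize import least_squares
Y=np.array([.104,.052,-.018,-.105]); P=np.c_[np.full(4,-.182),Y,np.full(4,.0665)]
T=[[268.5,227.7],[288.3,230.5],[315,234.3],[348,239]]
S=[[262.8,195.3],[272.6,205.2],[287,219.3],[306.5,238.3]]
def W(p,X): c,s=np.cos(p[2]),np.sin(p[2]); return np.asarray(X)@np.array([[c,s,0],[-s,c,0],[0,0,1]])+[p[0],p[1],0]
def pr(tag,X):
    z=np.load(tag+'.npz'); q=(X@z['R'].T+z['t'])@z['K'].T; return q[:,:2]/q[:,2:]
def r(p,both=True):
    a=(pr('top0',W(p,P))-T).ravel(); b=(pr('side0',W(p,P))-S).ravel(); return np.r_[a,b]
def pose(): return least_squares(r,[.66,.03,-.143]).x
E
python3 - <<'E'
from fit import *
p=pose(); print('pose',p.round(4),'res',r(p).round(1))
print('top only',least_squares(lambda q:r(q)[:8],p).x.round(4),'side only',least_squares(lambda q:r(q)[8:],p).x.round(4))
# lid plane from top depth
z=np.load('top0.npz'); pts=[]
for v in range(90,200,4):
  for u in range(285,312,3):
    pts.append(back('top0',u,v))
pts=np.array(pts); c,s=np.cos(p[2]),np.sin(p[2]); L=(pts-[p[0],p[1],0])@np.array([[c,-s,0],[s,c,0],[0,0,1]])
m=(L[:,2]>.1)&(L[:,0]>-.135)&(L[:,0]<.2); a=np.polyfit(L[m,1],L[m,2],1); th=np.arctan(-a[0]) 
print('lid',th,m.sum(),np.std(L[m,2]-np.polyval(a,L[m,1])), 'normal off',((L[m,1]-.12)*np.sin(th)+(L[m,2]-.066)*np.cos(th)).mean())
print('rocker press',W(p,[-.182,-.121,.0725]),'scan',W(p,[-.182,-.018,.0665]))
for t in np.append(np.linspace(th,0,9),0):
    l=.228; print(round(t,3),W(p,[-.049,.12-l*np.cos(t)+.018*np.sin(t)+.0095,.066+l*np.sin(t)+.018*np.cos(t)]).round(4))
print('yaw scanner deg',np.degrees(p[2]))
E
```

```text
pose [ 0.6699  0.0333 -0.1364] res [ 0.2  0.3  0.2  0.3  0.2  0.4  0.4  0.5 -0.1 -0.8  0.1 -0.9  0.1 -0.7
  0.3 -0.2]
top only [ 0.6709  0.0342 -0.1348] side only [ 0.6681  0.0315 -0.1374]
lid 0.9770580128526785 252 0.0008329204309318433 normal off 0.018232368907085468
rocker press [ 0.47310241 -0.0618632   0.0725    ] scan [0.48711319 0.04017943 0.0665    ]
0.977 [0.6236 0.0566 0.265 ]
0.855 [0.6204 0.0334 0.2498]
0.733 [0.6175 0.0122 0.2319]
0.611 [ 0.6149 -0.0066  0.2115]
0.489 [ 0.6127 -0.0229  0.1889]
0.366 [ 0.6109 -0.0363  0.1645]
0.244 [ 0.6094 -0.0466  0.1386]
0.122 [ 0.6085 -0.0538  0.1116]
0.0 [ 0.6079 -0.0577  0.084 ]
0.0 [ 0.6079 -0.0577  0.084 ]
yaw scanner deg -7.8180078013345735
```

{"api": "servo_tool", "payload": {"moves": [{"dx": 0.02, "dy": -0.04, "dz": 0.01, "roll": -8.1, "jaw": 0}, {"dx": 0.02, "dy": -0.04, "dz": 0.01, "roll": -8.1, "jaw": 0}, {"dx": 0.02, "dy": -0.04, "dz": 0.01, "roll": -8.1, "jaw": 0}, {"dx": 0.02, "dy": -0.04, "dz": 0.01, "roll": -8.1, "jaw": 0}, {"dx": 0.02, "dy": -0.04, "dz": 0.01, "roll": -8.1, "jaw": 0}, {"dx": 0.02, "dy": -0.04, "dz": 0.01, "roll": -8.1, "jaw": 0}, {"dx": 0.02, "dy": -0.04, "dz": 0.01, "roll": -8.1, "jaw": 0}, {"dx": 0.02, "dy": -0.04, "dz": 0.01, "roll": -8.1, "jaw": 0}, {"dx": 0.02, "dy": -0.04, "dz": 0, "roll": -8.1, "jaw": 0}, {"dx": 0.02, "dy": -0.04, "dz": 0, "roll": -8.1, "jaw": 0}], "newtons": 20}}

```text
t: 1.35
eef_pos: [0.3938, 0.2452, 0.3066]
ee_rot: [3.141, 0.0, -1.709]
force: [0.4, -0.4, 0.8]
width: 0.0005
gripper_force: 0.0
```

{"api": "servo_tool", "payload": {"moves": [{"dx": 0.011, "dy": -0.044, "jaw": 0}, {"dx": 0.011, "dy": -0.044, "jaw": 0}, {"dx": 0.011, "dy": -0.044, "jaw": 0}, {"dx": 0.011, "dy": -0.044, "jaw": 0}, {"dx": 0.011, "dy": -0.044, "jaw": 0}, {"dx": 0.012, "dy": -0.044, "jaw": 0}, {"dx": 0.012, "dy": -0.043, "jaw": 0}, {"dz": -0.05, "jaw": 0}, {"dz": -0.05, "jaw": 0}, {"dz": -0.05, "jaw": 0}]}}

```text
$.moves[0]: bad value
```

```bash
python3 - <<'E'
from h import *
s=get_state(); print(s['eef_pos'],s['force'])
snap('wrist','w1'); snap('side','s1'); snap('top','t1')
a=cv2.imread('pics/w1.png'); b=cv2.imread('pics/s1.png')[150:290,220:400]
cv2.imwrite('pics/c1.png',np.vstack([cv2.resize(a,(480,300)),cv2.copyMakeBorder(cv2.resize(b,(386,300),interpolation=2),0,0,0,94,0)]))
E
```

```text
[0.39376734 0.24520308 0.30656162] [ 0.35066471 -0.43082785  0.76623924]
```

View pics/c1.png

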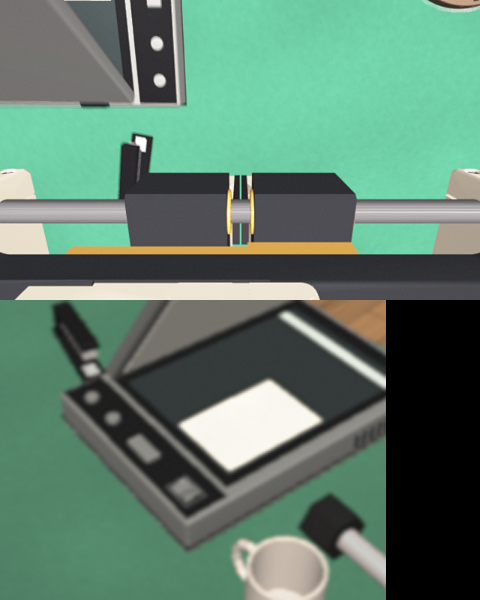

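The move was refused: every row apparently needs all five keys. The picture therefore shows the old place, with fingers shut, and the scanner lying to the upper left with keys at (155,45) and (158,80). Sending it again in full.

{"api": "servo_tool", "payload": {"moves": [{"dx": 0.011, "dy": -0.044, "dz": 0, "roll": 0, "jaw": 0}, {"dx": 0.011, "dy": -0.044, "dz": 0, "roll": 0, "jaw": 0}, {"dx": 0.011, "dy": -0.044, "dz": 0, "roll": 0, "jaw": 0}, {"dx": 0.011, "dy": -0.044, "dz": 0, "roll": 0, "jaw": 0}, {"dx": 0.011, "dy": -0.044, "dz": 0, "roll": 0, "jaw": 0}, {"dx": 0.012, "dy": -0.044, "dz": 0, "roll": 0, "jaw": 0}, {"dx": 0.012, "dy": -0.043, "dz": 0, "roll": 0, "jaw": 0}, {"dx": 0, "dy": 0, "dz": -0.05, "roll": 0, "jaw": 0}, {"dx": 0, "dy": 0, "dz": -0.05, "roll": 0, "jaw": 0}, {"dx": 0, "dy": 0, "dz": -0.05, "roll": 0, "jaw": 0}]}}

```text
t: 2.75
eef_pos: [0.4726, -0.0599, 0.155]
ee_rot: [-3.141, 0.0, -1.703]
force: [1.0, -0.2, -0.5]
width: 0.0007
gripper_force: 0.0
```

```bash
python3 - <<'E'
from h import *
s=get_state(); print(s['eef_pos'],s['force'])
snap('wrist','w2'); snap('side','s2')
a=cv2.imread('pics/w2.png'); b=cv2.imread('pics/s2.png')[150:290,220:400]
cv2.imwrite('pics/c2.png',np.vstack([cv2.resize(a,(480,300)),cv2.copyMakeBorder(cv2.resize(b,(386,300),interpolation=2),0,0,0,94,0)]))
E
```

```text
[ 0.47260486 -0.0598877   0.15504168] [ 0.96533037 -0.22873918 -0.54355097]
```

View pics/c2.png

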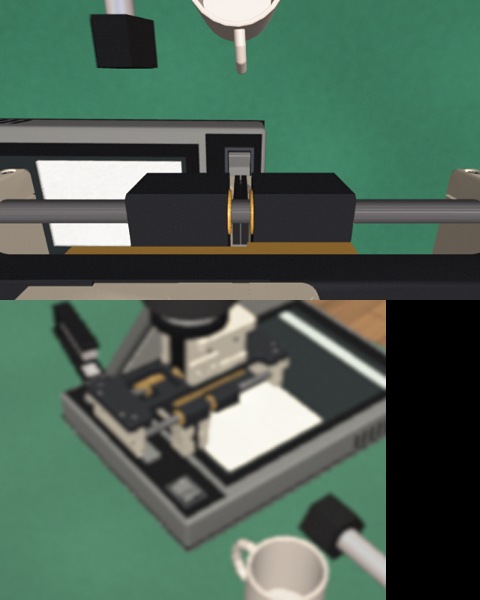

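The wrist view shows the rocker at (238,155), in line under the fingers, and the mug and dumbbell clear. Now the descent.

{"api": "servo_tool", "payload": {"moves": [{"dx": 0, "dy": -0.002, "dz": -0.015, "roll": 0, "jaw": 0}, {"dx": 0, "dy": 0, "dz": -0.015, "roll": 0, "jaw": 0}, {"dx": 0, "dy": 0, "dz": -0.015, "roll": 0, "jaw": 0}, {"dx": 0, "dy": 0, "dz": -0.015, "roll": 0, "jaw": 0}, {"dx": 0, "dy": 0, "dz": -0.01, "roll": 0, "jaw": 0}, {"dx": 0, "dy": 0, "dz": -0.005, "roll": 0, "jaw": 0}, {"dx": 0, "dy": 0, "dz": -0.004, "roll": 0, "jaw": 0}, {"dx": 0, "dy": 0, "dz": -0.003, "roll": 0, "jaw": 0}, {"dx": 0, "dy": 0, "dz": -0.003, "roll": 0, "jaw": 0}, {"dx": 0, "dy": 0, "dz": 0, "roll": 0, "jaw": 0}]}}

```text
t: 4.1
eef_pos: [0.4725, -0.0624, 0.0715]
ee_rot: [3.141, -0.0, -1.705]
force: [-0.9, -0.0, -0.8]
width: 0.0006
gripper_force: 0.0
```

{"api": "servo_tool", "payload": {"moves": [{"dx": 0, "dy": 0, "dz": -0.001, "roll": 0, "jaw": 0}, {"dx": 0, "dy": 0, "dz": -0.001, "roll": 0, "jaw": 0}, {"dx": 0, "dy": 0, "dz": -0.001, "roll": 0, "jaw": 0}, {"dx": 0, "dy": 0, "dz": -0.001, "roll": 0, "jaw": 0}, {"dx": 0, "dy": 0, "dz": -0.001, "roll": 0, "jaw": 0}, {"dx": 0, "dy": 0, "dz": 0, "roll": 0, "jaw": 0}, {"dx": 0, "dy": 0, "dz": 0, "roll": 0, "jaw": 0}, {"dx": 0, "dy": 0, "dz": 0, "roll": 0, "jaw": 0}, {"dx": 0, "dy": 0, "dz": 0, "roll": 0, "jaw": 0}, {"dx": 0, "dy": 0, "dz": 0, "roll": 0, "jaw": 0}]}}

```text
t: 5.35
eef_pos: [0.4726, -0.0623, 0.0666]
ee_rot: [-3.142, 0.0, -1.705]
force: [-0.5, -0.4, 0.2]
width: 0.0003
gripper_force: 0.0
```

{"api": "servo_tool", "payload": {"moves": [{"dx": 0, "dy": 0, "dz": 0.01, "roll": 0, "jaw": 0}, {"dx": 0, "dy": 0, "dz": 0.02, "roll": 0, "jaw": 0}, {"dx": 0, "dy": 0, "dz": 0.03, "roll": 0, "jaw": 0}, {"dx": 0, "dy": 0, "dz": 0.04, "roll": 0, "jaw": 0}, {"dx": 0, "dy": 0, "dz": 0.04, "roll": 0, "jaw": 0}, {"dx": 0, "dy": 0, "dz": 0.04, "roll": 0, "jaw": 0}, {"dx": 0, "dy": 0, "dz": 0.04, "roll": 0, "jaw": 0}, {"dx": 0, "dy": 0, "dz": 0.04, "roll": 0, "jaw": 0}, {"dx": 0, "dy": 0, "dz": 0.01, "roll": 0, "jaw": 0}, {"dx": 0, "dy": 0, "dz": 0, "roll": 0, "jaw": 0}]}}

```text
t: 6.6
eef_pos: [0.4725, -0.0623, 0.3372]
ee_rot: [-3.14, 0.001, -1.705]
force: [-0.2, 0.3, -0.8]
width: 0.0005
gripper_force: 0.0
```

```bash
python3 - <<'E'
from h import *
s=get_state(); print(s['eef_pos'],s['force'])
snap('wrist','w3'); snap('side','s3')
a=cv2.imread('pics/w3.png')[60:240,160:448]; b=cv2.imread('pics/s3.png')[180:260,240:345]
cv2.imwrite('pics/c3.png',np.vstack([cv2.resize(a,(480,300)),cv2.copyMakeBorder(cv2.resize(b,(394,300),interpolation=2),0,0,0,86,0)]))
E
```

```text
[ 0.47247185 -0.06230812  0.33721851] [-0.19776601  0.30325687 -0.7983225 ]
```

View pics/c3.png

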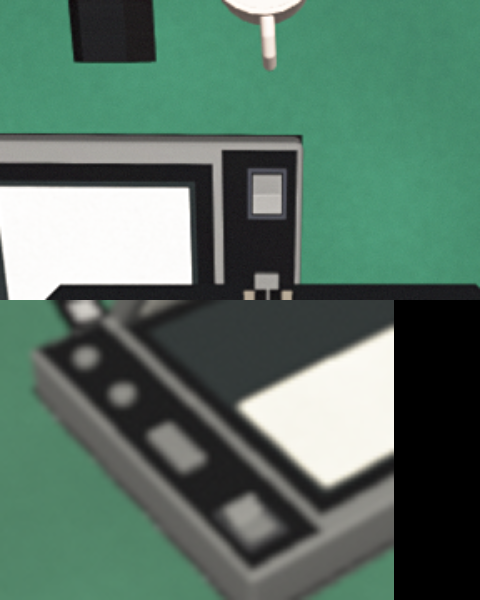

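The rocker is at (267,193) in the wrist crop, with its two halves visible. Its tilt is hard to judge by eye, so I'll measure it by depth.

```bash
python3 - <<'E'
from h import *
from fit import *
p=pose()
c,s=np.cos(p[2]),np.sin(p[2]);M=np.array([[c,-s,0],[s,c,0],[0,0,1]])
im=np.load('w3.npz')['p']
for v in range(160,194,2):
    b=back('w3',320,v); print(v,((b-[p[0],p[1],0])@M).round(4),im[v,320])
for t in('side0','s3'):
    i=np.load(t+'.npz')['p']; q=pr(t,W(p,[[-.182,y,.068] for y in (-.116,-.112,-.098,-.094)])).round().astype(int); print(t,[i[v,u].mean().round() for u,v in q])
print('panel',((back('w3',320,205)-[p[0],p[1],0])@M).round(4))
E
```

```text
160 [-0.1825 -0.1228  0.0623] [37 36 40]
162 [-0.1825 -0.1205  0.0639] [ 87  88 100]
164 [-0.1825 -0.1177  0.0631] [68 66 65]
166 [-0.1826 -0.1156  0.0657] [174 171 167]
168 [-0.1826 -0.1129  0.065 ] [170 169 165]
170 [-0.1826 -0.1104  0.0654] [168 166 160]
172 [-0.1826 -0.1077  0.0649] [168 164 161]
174 [-0.1826 -0.1052  0.0657] [168 165 161]
176 [-0.1826 -0.1027  0.0664] [180 178 172]
178 [-0.1826 -0.1003  0.0671] [187 187 181]
180 [-0.1826 -0.0978  0.0677] [188 185 180]
182 [-0.1826 -0.0953  0.0684] [190 187 182]
184 [-0.1826 -0.0929  0.0694] [187 184 179]
186 [-0.1826 -0.0905  0.0705] [194 191 185]
188 [-0.1826 -0.088   0.071 ] [89 89 85]
190 [-0.1826 -0.0835  0.0638] [80 83 89]
192 [-0.1826 -0.0803  0.0618] [28 27 27]
side0 [np.float64(122.0), np.float64(117.0), np.float64(138.0), np.float64(140.0)]
s3 [np.float64(140.0), np.float64(139.0), np.float64(156.0), np.float64(154.0)]
panel [-0.1827 -0.0623  0.0615]
```

The right half is level at 65 mm and the left end is up at 71 mm, so the power is on. Now over the lid's outer face.

{"api": "servo_tool", "payload": {"moves": [{"dx": 0.025, "dy": 0.027, "dz": 0, "roll": 0, "jaw": 0}, {"dx": 0.025, "dy": 0.027, "dz": 0, "roll": 0, "jaw": 0}, {"dx": 0.025, "dy": 0.027, "dz": 0, "roll": 0, "jaw": 0}, {"dx": 0.025, "dy": 0.027, "dz": 0, "roll": 0, "jaw": 0}, {"dx": 0.025, "dy": 0.027, "dz": 0, "roll": 0, "jaw": 0}, {"dx": 0.025, "dy": 0.027, "dz": 0, "roll": 0, "jaw": 0}, {"dx": 0, "dy": 0, "dz": -0.02, "roll": 0, "jaw": 0}, {"dx": 0, "dy": 0, "dz": -0.02, "roll": 0, "jaw": 0}, {"dx": 0, "dy": 0, "dz": -0.01, "roll": 0, "jaw": 0}, {"dx": 0, "dy": 0, "dz": 0, "roll": 0, "jaw": 0}]}}

```text
t: 7.95
eef_pos: [0.622, 0.0993, 0.2853]
ee_rot: [3.14, -0.001, -1.705]
force: [-0.1, 1.1, 0.2]
width: 0.0004
gripper_force: 0.0
```

{"api": "servo_tool", "payload": {"moves": [{"dx": 0, "dy": -0.011, "dz": -0.005, "roll": 0, "jaw": 0}, {"dx": 0, "dy": -0.011, "dz": -0.005, "roll": 0, "jaw": 0}, {"dx": 0, "dy": -0.011, "dz": -0.005, "roll": 0, "jaw": 0}, {"dx": 0, "dy": -0.01, "dz": -0.005, "roll": 0, "jaw": 0}, {"dx": -0.001, "dy": -0.008, "dz": -0.005, "roll": 0, "jaw": 0}, {"dx": -0.001, "dy": -0.008, "dz": -0.005, "roll": 0, "jaw": 0}, {"dx": -0.001, "dy": -0.0075, "dz": -0.005, "roll": 0, "jaw": 0}, {"dx": -0.001, "dy": -0.007, "dz": -0.006, "roll": 0, "jaw": 0}, {"dx": -0.001, "dy": -0.007, "dz": -0.006, "roll": 0, "jaw": 0}, {"dx": 0, "dy": -0.007, "dz": -0.006, "roll": 0, "jaw": 0}]}}

```text
t: 9.2
eef_pos: [0.6174, 0.0117, 0.2331]
ee_rot: [3.141, 0.0, -1.704]
force: [-2.8, 2.3, 1.6]
width: 0.0007
gripper_force: 1.5
```

```bash
python3 - <<'E'
from h import *
s=get_state(); print(s['eef_pos'],s['force'])
snap('side','s4')
b=cv2.imread('pics/s4.png')[40:290,180:440]
cv2.imwrite('pics/c4.png',cv2.resize(b,(520,500),interpolation=2))
E
```

```text
[0.61742484 0.01173155 0.23307814] [-2.79364593  2.31508715  1.61584648]
```

View pics/c4.png

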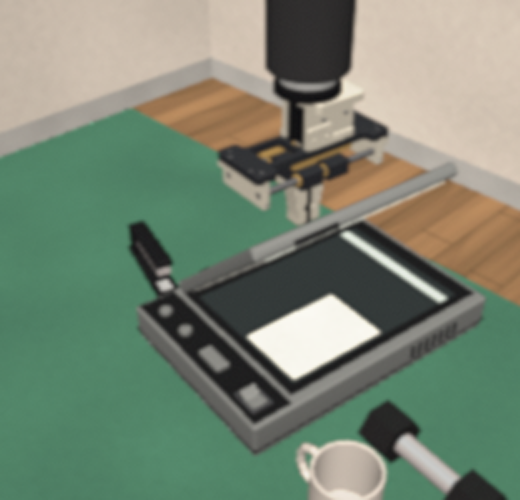

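The picture shows the fingers on the lid's outer face at the notch (about (305,225)) and the lid coming down; the force is about 3 N. Continuing along the arc.

{"api": "servo_tool", "payload": {"moves": [{"dx": -0.001, "dy": -0.006, "dz": -0.007, "roll": 0, "jaw": 0}, {"dx": -0.001, "dy": -0.006, "dz": -0.007, "roll": 0, "jaw": 0}, {"dx": -0.001, "dy": -0.006, "dz": -0.007, "roll": 0, "jaw": 0}, {"dx": -0.001, "dy": -0.0055, "dz": -0.0075, "roll": 0, "jaw": 0}, {"dx": -0.001, "dy": -0.0055, "dz": -0.0075, "roll": 0, "jaw": 0}, {"dx": 0, "dy": -0.0055, "dz": -0.0075, "roll": 0, "jaw": 0}, {"dx": -0.001, "dy": -0.0045, "dz": -0.008, "roll": 0, "jaw": 0}, {"dx": 0, "dy": -0.0045, "dz": -0.008, "roll": 0, "jaw": 0}, {"dx": -0.001, "dy": -0.0045, "dz": -0.008, "roll": 0, "jaw": 0}, {"dx": 0, "dy": -0.0035, "dz": -0.0085, "roll": 0, "jaw": 0}]}}

```text
t: 10.5
eef_pos: [0.6101, -0.0395, 0.1568]
ee_rot: [3.141, 0.0, -1.705]
force: [-0.1, 0.6, 3.2]
width: 0.0002
gripper_force: 1.3
```

{"api": "servo_tool", "payload": {"moves": [{"dx": 0, "dy": -0.0035, "dz": -0.0085, "roll": 0, "jaw": 0}, {"dx": -0.001, "dy": -0.003, "dz": -0.0085, "roll": 0, "jaw": 0}, {"dx": 0, "dy": -0.003, "dz": -0.0085, "roll": 0, "jaw": 0}, {"dx": 0, "dy": -0.0025, "dz": -0.0085, "roll": 0, "jaw": 0}, {"dx": 0, "dy": -0.002, "dz": -0.0085, "roll": 0, "jaw": 0}, {"dx": 0, "dy": -0.0015, "dz": -0.0085, "roll": 0, "jaw": 0}, {"dx": 0, "dy": -0.001, "dz": -0.0085, "roll": 0, "jaw": 0}, {"dx": 0, "dy": -0.001, "dz": -0.006, "roll": 0, "jaw": 0}, {"dx": 0, "dy": 0, "dz": -0.003, "roll": 0, "jaw": 0}, {"dx": 0, "dy": 0, "dz": -0.002, "roll": 0, "jaw": 0}]}}

```text
t: 11.75
eef_pos: [0.6097, -0.057, 0.087]
ee_rot: [-3.141, -0.0, -1.704]
force: [-0.7, -1.6, 1.7]
width: 0.0005
gripper_force: 1.1
```

Now a slow last push, stopping on a force rise.

{"api": "servo_tool", "payload": {"moves": [{"dx": 0, "dy": 0, "dz": -0.001, "roll": 0, "jaw": 0}, {"dx": 0, "dy": 0, "dz": -0.001, "roll": 0, "jaw": 0}, {"dx": 0, "dy": 0, "dz": -0.001, "roll": 0, "jaw": 0}, {"dx": 0, "dy": 0, "dz": -0.0005, "roll": 0, "jaw": 0}, {"dx": 0, "dy": 0, "dz": 0, "roll": 0, "jaw": 0}, {"dx": 0, "dy": 0, "dz": 0, "roll": 0, "jaw": 0}, {"dx": 0, "dy": 0, "dz": 0, "roll": 0, "jaw": 0}, {"dx": 0, "dy": 0, "dz": 0, "roll": 0, "jaw": 0}, {"dx": 0, "dy": 0, "dz": 0, "roll": 0, "jaw": 0}, {"dx": 0, "dy": 0, "dz": 0, "roll": 0, "jaw": 0}]}}

```text
t: 13.0
eef_pos: [0.6098, -0.0569, 0.0843]
ee_rot: [-3.141, 0.0, -1.704]
force: [-2.7, -0.5, 7.0]
width: 0.0001
gripper_force: 3.3
```

{"api": "servo_tool", "payload": {"moves": [{"dx": 0, "dy": 0, "dz": -0.0005, "roll": 0, "jaw": 0}, {"dx": 0, "dy": 0, "dz": -0.0005, "roll": 0, "jaw": 0}, {"dx": 0, "dy": 0, "dz": 0, "roll": 0, "jaw": 0}, {"dx": 0, "dy": 0, "dz": 0, "roll": 0, "jaw": 0}, {"dx": 0, "dy": 0, "dz": 0, "roll": 0, "jaw": 0}, {"dx": 0, "dy": 0, "dz": 0, "roll": 0, "jaw": 0}, {"dx": 0, "dy": 0, "dz": 0, "roll": 0, "jaw": 0}, {"dx": 0, "dy": 0, "dz": 0, "roll": 0, "jaw": 0}, {"dx": 0, "dy": 0, "dz": 0, "roll": 0, "jaw": 0}, {"dx": 0, "dy": 0, "dz": 0, "roll": 0, "jaw": 0}]}}

```text
t: 14.25
eef_pos: [0.6099, -0.0569, 0.0842]
ee_rot: [-3.14, -0.0, -1.704]
force: [-4.4, 0.2, 14.2]
width: 0.0006
gripper_force: 6.7
```

The lid is on its stop: 0.1 mm more for 7 N. Lift and go above the scan key.

{"api": "servo_tool", "payload": {"moves": [{"dx": 0, "dy": 0, "dz": 0.005, "roll": 0, "jaw": 0}, {"dx": 0, "dy": 0, "dz": 0.02, "roll": 0, "jaw": 0}, {"dx": 0, "dy": 0, "dz": 0.03, "roll": 0, "jaw": 0}, {"dx": 0, "dy": 0, "dz": 0.03, "roll": 0, "jaw": 0}, {"dx": -0.025, "dy": 0.02, "dz": 0, "roll": 0, "jaw": 0}, {"dx": -0.025, "dy": 0.02, "dz": 0, "roll": 0, "jaw": 0}, {"dx": -0.025, "dy": 0.02, "dz": 0, "roll": 0, "jaw": 0}, {"dx": -0.025, "dy": 0.02, "dz": 0, "roll": 0, "jaw": 0}, {"dx": -0.023, "dy": 0.017, "dz": 0, "roll": 0, "jaw": 0}, {"dx": 0, "dy": 0, "dz": 0, "roll": 0, "jaw": 0}]}}

```text
t: 15.5
eef_pos: [0.4854, 0.0412, 0.1678]
ee_rot: [-3.141, 0.001, -1.703]
force: [1.1, 0.6, 0.9]
width: 0.0005
gripper_force: 0.0
```

```bash
python3 - <<'E'
from fit import *
s=get_state(); print(s['t'],s['eef_pos'],s['force'])
snap('wrist','w5'); snap('side','s5'); snap('top','t5')
b=cv2.imread('pics/s5.png')[100:290,200:430]; a=cv2.imread('pics/w5.png')
cv2.imwrite('pics/c5.png',np.vstack([cv2.resize(a,(440,275)),cv2.resize(b,(440,320),interpolation=2)]))
p=pose();c,q=np.cos(p[2]),np.sin(p[2]);M=np.array([[c,-q,0],[q,c,0],[0,0,1]])
for X in ([-.0,-.10,.084],[.1,-.1,.084],[.1,0,.084],[.15,.09,.084]):
    u,v=pr('t5',W(p,[X]))[0].round().astype(int); print(X,((back('t5',u,v)-[p[0],p[1],0])@M).round(4))
E
```

```text
15.5 [0.48543058 0.04117109 0.16778785] [1.14460602 0.58463633 0.90141295]
[-0.0, -0.1, 0.084] [ 0.001  -0.0987  0.084 ]
[0.1, -0.1, 0.084] [ 0.1008 -0.0987  0.0832]
[0.1, 0, 0.084] [ 0.1002 -0.0006  0.0828]
[0.15, 0.09, 0.084] [0.1496 0.0892 0.0844]
```

View pics/c5.png

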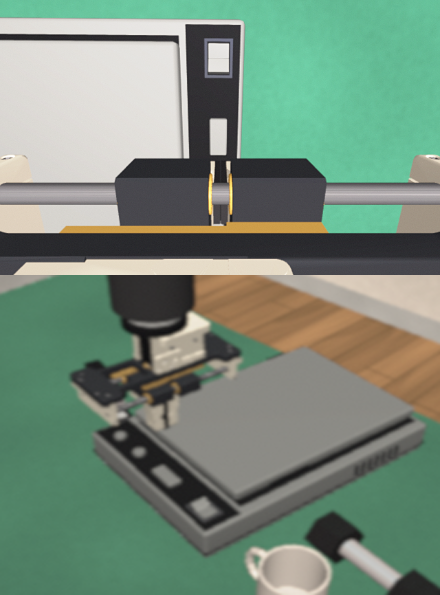

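The lid is shut and flat (83–84 mm everywhere). The wrist view shows the rocker at (218,58) and the scan key's right end at (218,119). Quick check that the scanner has not shifted.

```bash
python3 - <<'E'
from fit import *
p=pose();c,q=np.cos(p[2]),np.sin(p[2]);M=np.array([[c,-q,0],[q,c,0],[0,0,1]])
for u,v in [(317,84),(317,172),(317,178)]: b=back('w5',u,v); print(b.round(4),((b-[p[0],p[1],0])@M).round(4))
print(W(p,[[-.182,-.018,.0665],[-.182,-.04,.0665]]))
E
```

```text
[ 0.476  -0.0435  0.0652] [-0.1817 -0.1024  0.0652]
[0.4848 0.0214 0.0636] [-0.1817 -0.0369  0.0636]
[0.4853 0.0254 0.0675] [-0.1818 -0.0329  0.0675]
[[0.48711319 0.04017943 0.0665    ]
 [0.48412059 0.01838392 0.0665    ]]
```

{"api": "servo_tool", "payload": {"moves": [{"dx": 0.001, "dy": 0, "dz": -0.015, "roll": 0, "jaw": 0}, {"dx": 0, "dy": 0, "dz": -0.015, "roll": 0, "jaw": 0}, {"dx": 0, "dy": 0, "dz": -0.015, "roll": 0, "jaw": 0}, {"dx": 0, "dy": 0, "dz": -0.015, "roll": 0, "jaw": 0}, {"dx": 0, "dy": 0, "dz": -0.015, "roll": 0, "jaw": 0}, {"dx": 0, "dy": 0, "dz": -0.01, "roll": 0, "jaw": 0}, {"dx": 0, "dy": 0, "dz": -0.008, "roll": 0, "jaw": 0}, {"dx": 0, "dy": 0, "dz": -0.003, "roll": 0, "jaw": 0}, {"dx": 0, "dy": 0, "dz": 0, "roll": 0, "jaw": 0}, {"dx": 0, "dy": 0, "dz": 0, "roll": 0, "jaw": 0}]}}

```text
t: 16.9
eef_pos: [0.4878, 0.0403, 0.0719]
ee_rot: [-3.141, 0.0, -1.704]
force: [0.9, 0.0, -0.4]
width: 0.0002
gripper_force: 0.0
```

{"api": "servo_tool", "payload": {"moves": [{"dx": 0, "dy": 0, "dz": -0.002, "roll": 0, "jaw": 0}, {"dx": 0, "dy": 0, "dz": -0.002, "roll": 0, "jaw": 0}, {"dx": 0, "dy": 0, "dz": -0.001, "roll": 0, "jaw": 0}, {"dx": 0, "dy": 0, "dz": -0.001, "roll": 0, "jaw": 0}, {"dx": 0, "dy": 0, "dz": -0.001, "roll": 0, "jaw": 0}, {"dx": 0, "dy": 0, "dz": -0.001, "roll": 0, "jaw": 0}, {"dx": 0, "dy": 0, "dz": -0.0005, "roll": 0, "jaw": 0}, {"dx": 0, "dy": 0, "dz": 0, "roll": 0, "jaw": 0}, {"dx": 0, "dy": 0, "dz": 0, "roll": 0, "jaw": 0}, {"dx": 0, "dy": 0, "dz": 0, "roll": 0, "jaw": 0}]}}

```text
t: 18.15
eef_pos: [0.4875, 0.0401, 0.0633]
ee_rot: [3.142, -0.0, -1.704]
force: [-2.2, 0.6, 6.0]
width: 0.0007
gripper_force: 2.8
```

A further 1 mm against the stop, to be sure.

{"api": "servo_tool", "payload": {"moves": [{"dx": 0, "dy": 0, "dz": -0.0005, "roll": 0, "jaw": 0}, {"dx": 0, "dy": 0, "dz": -0.0005, "roll": 0, "jaw": 0}, {"dx": 0, "dy": 0, "dz": 0, "roll": 0, "jaw": 0}, {"dx": 0, "dy": 0, "dz": 0, "roll": 0, "jaw": 0}, {"dx": 0, "dy": 0, "dz": 0, "roll": 0, "jaw": 0}, {"dx": 0, "dy": 0, "dz": 0, "roll": 0, "jaw": 0}, {"dx": 0, "dy": 0, "dz": 0, "roll": 0, "jaw": 0}, {"dx": 0, "dy": 0, "dz": 0, "roll": 0, "jaw": 0}, {"dx": 0, "dy": 0, "dz": 0, "roll": 0, "jaw": 0}, {"dx": 0, "dy": 0, "dz": 0, "roll": 0, "jaw": 0}]}}

```text
t: 19.4
eef_pos: [0.4875, 0.0401, 0.0631]
ee_rot: [-3.141, -0.0, -1.704]
force: [-5.6, 0.7, 15.7]
width: 0.0003
gripper_force: 7.9
```

The force has risen to 16 N with hardly any more travel, so the key is fully in. Lifting.

{"api": "servo_tool", "payload": {"moves": [{"dx": 0, "dy": 0, "dz": 0.004, "roll": 0, "jaw": 0}, {"dx": 0, "dy": 0, "dz": 0.01, "roll": 0, "jaw": 0}, {"dx": 0, "dy": 0, "dz": 0.03, "roll": 0, "jaw": 0}, {"dx": 0, "dy": 0, "dz": 0.04, "roll": 0, "jaw": 0}, {"dx": 0, "dy": 0, "dz": 0.04, "roll": 0, "jaw": 0}, {"dx": 0, "dy": 0, "dz": 0.04, "roll": 0, "jaw": 0}, {"dx": 0, "dy": 0, "dz": 0.04, "roll": 0, "jaw": 0}, {"dx": 0, "dy": 0, "dz": 0.02, "roll": 0, "jaw": 0}, {"dx": 0, "dy": 0, "dz": 0, "roll": 0, "jaw": 0}, {"dx": 0, "dy": 0, "dz": 0, "roll": 0, "jaw": 0}]}}

```text
t: 20.65
eef_pos: [0.4871, 0.0401, 0.2853]
ee_rot: [3.141, -0.0, -1.705]
force: [0.1, -0.0, -0.8]
width: 0.0006
gripper_force: 0.0
```

```bash
python3 - <<'E'
from fit import *
s=get_state(); print(s['t'],s['eef_pos'],s['force'])
snap('top','t6'); snap('wrist','w6'); p=pose()
for X in ([-.0,-.10,.084],[.1,-.1,.084],[.1,0,.084]):
    u,v=pr('t6',W(p,[X]))[0].round().astype(int); print(back('t6',u,v).round(4))
for y in (-.113,-.095,-.03):
    u,v=pr('w6',W(p,[[-.182,y,.067]]))[0].round().astype(int); print(y,u,v,back('w6',u,v).round(4))
print(job_done())
E
```

```text
20.65 [0.48705163 0.04007494 0.28533349] [ 0.06009091 -0.02971615 -0.80628024]
[ 0.6576 -0.0648  0.0834]
[ 0.7564 -0.0782  0.0829]
[0.769  0.0191 0.0829]
-0.113 319 80 [ 0.4746 -0.0545  0.0655]
-0.095 319 98 [ 0.477  -0.0365  0.0684]
-0.03 319 159 [0.4858 0.028  0.0675]
the job is handed in; nothing more can be done
None
```

The job is handed in after 20.7 s: the rocker measured on, the lid measured flat and shut, and the scan key was pressed to its stop and came back up; the verdict itself was not shown.

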